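# Run the light-meter carriage up to its pinned stop

### The job

The light-meter carriage on the rail is held by a brake: press the sprung pad in its middle down with the fingertips to free it and, keeping the pad pressed, push the carriage along the rail until it rests against the stop block that carries the upright capped pin. Then take the fingers off, so that the pad springs up and the carriage stays there. Do not force the carriage along with the brake on, and leave the bottle, the lens ring and the cuvette rack where they stand.

Things in the scene. Friction and masses are not known exactly. Their poses are not given: they have to be found in the camera images.
- rail: fixed metering rail: a dark steel base plate 140 x 420 x 10 mm with an aluminium rail 40 mm wide and 380 mm long on it, rail top 26 mm above the bench. Origin on the bench under the middle of the rail; its y axis runs along the rail, z is up. A low LED bar (top 36 mm above the bench) stands 70 to 90 mm to the -x side of the rail's middle line. The rail may be placed and turned differently each time
- carriage (a joint): position of the carriage along the rail's y axis, m, 0 at mid-rail; it slides easily (1 to 2 N) while the pad is pressed and is held by a friction brake (20 N or more) while it is not
- carriage_mid (a point): point in the middle of the aluminium carriage, 46 mm above the bench (the height of the unpressed pad's top). The carriage is 76 mm long along the rail (its y axis) and 60 mm wide; at each end an upright wall 14 mm thick and 60 mm wide rises to 58 mm above the bench; between the walls is a gap 48 mm long with the pad in it. A small black light sensor sticks out 46 mm to the -x side of the middle line, below the pad's top
- pad_top (a point): centre of the top of the black ribbed rubber pad between the carriage's end walls: 46 mm along the rail, 42 mm across, its top 46 mm above the bench and 12 mm below the wall tops when up. Moves with the pad
- press_pad (a joint): how far the pad is pressed down, m: 0 up (brake on), 0.006 fully down. Sprung: about 5 N to start it, 8 N fully down; the brake is free once it is 0.0015 or more down
- pin_stop_mid (a point): middle (39 mm above the bench) of the stop block fixed across the rail that carries an upright pin with a flat round black cap, 26 mm across, cap top 82 mm above the bench. Block: 20 mm along the rail (its y axis), 60 mm across, top 52 mm above the bench. With the carriage against it, carriage_mid is 48 mm from this point along the rail. It may be at either end of the rail
- plain_stop_mid (a point): middle of the other stop block, the same but with a bare flat top and no pin; fixed towards the other end of the rail, 39 mm above the bench
- bottle: bystander: loose small amber bottle, 36 mm across, 65 mm high, origin at its underside
- lens_ring: bystander: loose black lens ring lying flat, 52 mm across, 14 mm high, origin at its underside
- cuvette_rack: bystander: loose white open cuvette rack 50 x 90 x 30 mm, origin at its underside

How it is judged:
On the way, in this order (a step that is already met when the one before it is completed fails the run):
1. the pad is pressed down (at least 2 mm) by the fingers while the carriage is still within 10 mm of where it started (value of joint press_pad above 0.002 m and contact force between the fingers and press_pad above 1 N and distance of carriage_mid from where it was at the start of the episode below 0.01 m), for 0.05 s.
2. with the pad pressed, the carriage comes up against the pinned stop (within 3 mm) (horizontal distance between carriage_mid and pin_stop_mid below 0.051 m and value of joint press_pad above 0.001 m), for 0.05 s.
At the end, for the whole second after the job is handed in: the carriage stands still within 3 mm of the stop block with the pin, and the pad is up again (less than 1 mm down), so the brake is on (horizontal distance between carriage_mid and pin_stop_mid below 0.051 m and value of joint press_pad below 0.001 m and velocity of joint carriage between -0.005 and 0.005 m/s); the robot touches nothing.
It fails at once if the carriage is forced along (faster than 20 mm/s, once it is 15 mm or more from where it started and before it has reached the pinned stop) with the brake on (pad less than 0.5 mm down) (value of joint press_pad below 0.0005 m and horizontal distance between carriage_mid and pin_stop_mid above 0.055 m and distance of carriage_mid from where it was at the start of the episode above 0.015 m and (velocity of joint carriage above 0.02 m/s or velocity of joint carriage below -0.02 m/s)).
It fails at once if the bottle, lens ring or cuvette rack is moved more than 15 mm or tipped (distance of any of bottle, lens_ring, cuvette_rack from where it was at the start of the episode above 0.015 m or angle between any of bottle, lens_ring, cuvette_rack's own z axis and vertical above 0.3 rad).
It also fails if it takes over 35 s, if anything falls off the work surface, if the arm or the gripper's body presses on something with over 40 N, if the wrist force passes 120 N, or if a joint passes its speed limit or range.

### The arm

A 6-joint arm with a two-finger parallel gripper is mounted at the origin on the work surface. World frame = base frame: x ahead of the robot, y to its left, z up, the work surface at z = 0. Lengths are in m, angles in rad, forces in N, time in s.
With the tool pointing down it reaches from about 0.35 to 0.975 m from the base axis. Payload 17.4 kg.
Tool frame: the origin (TCP) lies on the centre line of the jaws, within the pads' length; the fingertips stand ahead of it and the grasp point (between the pads) lies 11 mm behind it (robot.nose_length is the z of the fingertips in the tool frame, in m); z points along the fingers, y is the line along which they close (so a half turn about z gives the same grasp; the last joint's range is limited). The gripper opens to 85 mm and grips with 20 to 120 N. Pads are 22 mm wide; open, the fingers measure 114 mm over their backs; the gripper's body (76 mm by 85 mm) begins 54 mm behind the grasp point. The pads swing forward as they close: fully open they stand 13 mm farther back than shut.
Start: joints at [-1.26, 0.116, 1.442, -0, 1.584, -0.038], TCP at [0.231, -0.634, 0.215] pointing down, gripper open.
Joint ranges: [-2.83, 2.83], [-0.83, 2.19], [0.07, 2.5], [-1.14, 4.28], [0.01, 3], [-2.97, 2.97]. Speed limits (rad/s): [1.89, 1.89, 2.22, 3.14, 3.14, 3.14].

### API

Orientations are given as a unit quaternion [x, y, z, w].
In Python, from station import get_state, eyes, close_job, robot gives the robot as it stands.
- The arm moves only by the tool move_arm, never from a script. Its argument "series" is a list of rows, each a list of 3 entries, a list of its own where there are three numbers: the shift along the tool's x, y, z in mm, then the turn, a rotation vector about the tool's x, y, z in rad, then the finger opening in mm, from 0 to 85.4. In form: [[[x, y, z], [wx, wy, wz], gripper], ...]. A call has 1 to 5 rows; each row is the pose to reach, as a shift and turn from the pose commanded when the call began, along the tool's axes at that moment; what a row does not reach only later rows make up. A row lasts 1/12 s, in which the tool goes at most 41.7 mm and 7.16 degrees, less where a joint would pass 70% of its speed; a pose out of reach is approached as far as the arm can. A call with a gripper value outside its range is refused whole. The fingers move at their own pace and stop on an object; the grip force is fixed at half the most. Time passes only in rows, so rows that repeat a pose let the fingers close. It gives the time, the measured TCP pose, the force, the opening and the grip force at its end, in the units of the state.
- get_state(): the state, without advancing time (a new reading comes with each control period).
- eyes.get_image(name): name is "scene" or "top" or "wrist"; returns a dict with "img" (480x640x3 uint8, blue, green, red), "fx", "fy", "cx", "cy" (pixels), "distortion" ([k1, k2, p1, p2, k3] as OpenCV has them; the pictures are not rectified), "rvec" (rotation vector, rad) and "tvec" (3), from world to camera coordinates, as OpenCV has them. Camera axes: x right, y down, z forward; pixel columns grow to the right and rows downward; lengths in m; the calibration is good to about 2 mm. A picture is of the moment at which its call begins. There is no depth.
- close_job(): hands the job in; it is judged then, once.
The state is a dict: "clock": time; "joints": joint angles; "joint_velocities": joint speeds; "tau": joint torques, N m; "eef_pos": TCP position; "ee_rot": TCP orientation; "ft_force": force on the tool from outside, world axes, zero at the start; "wrist_torque": the same for the moment, N m; "opening": finger opening in m; "finger_force": force on a finger pad.
Only numpy, scipy, OpenCV 4.12 (cv2) and the standard library are available. Lean on these libraries where they do the work, as an engineer would, in place of code of your own. Each camera call takes 0.05 s, during which the arm holds its last target. There are 200 camera calls.

## Working session

There is one attempt and no reset: what is moved stays moved. The work goes in short steps, Python scripts to look and compute and a tool call to move; the robot and the scene stay as the last step left them, time stands still between calls to the robot, and variables do not carry over. Pictures are saved under pics/ and viewed, at most 10 in all, crops included, and the job is handed in when it is done.

Besides the shell and the picture viewer there is one more tool, called after "Call:" by a JSON object that holds its "op" and its "data". move_arm: Moves the arm, as the interface text tells. Its arguments: {"type":"object","properties":{"series":{"type":"array"}},"required":["series"]}

```bash
mkdir -p pics; cat > h.py <<'E'
import cv2, numpy as np
from station import get_state, eyes, close_job, robot
def snap(n,f):
    d=eyes.get_image(n); cv2.imwrite('pics/'+f,d['img']); np.save('pics/'+n+'.npy',d,allow_pickle=True); return d
def load(n): return np.load('pics/'+n+'.npy',allow_pickle=True).item()
def ray(d,px,z):
    K=np.array([[d['fx'],0,d['cx']],[0,d['fy'],d['cy']],[0,0,1]])
    p=cv2.undistortPoints(np.array(px,float).reshape(-1,1,2),K,np.array(d['distortion'],float)).reshape(-1,2)
    R=cv2.Rodrigues(np.array(d['rvec'],float))[0]; t=np.array(d['tvec'],float).ravel()
    c=-R.T@t; v=np.c_[p,np.ones(len(p))]@R
    return c+v*((np.asarray(z)-c[2])/v[:,2])[:,None]
E
python3 - <<'E'
from h import *
snap('top','top.png');snap('scene','scene.png')
s=get_state();print(s['clock'],s['eef_pos'],s['ee_rot'],s['ft_force'],s['opening'],robot.nose_length)
E
```

```text
0.1 [ 0.23063028 -0.63417264  0.2145602 ] [ 9.84827914e-01  1.73533027e-01 -7.75692752e-05 -5.12857566e-04] [ 0.28325503 -0.21437327 -0.63519452] 0.08532810044317095 0.008
```

View pics/top.png

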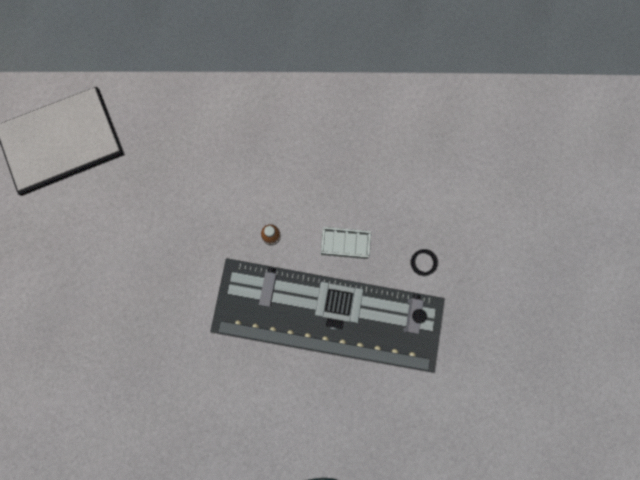

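View pics/scene.png

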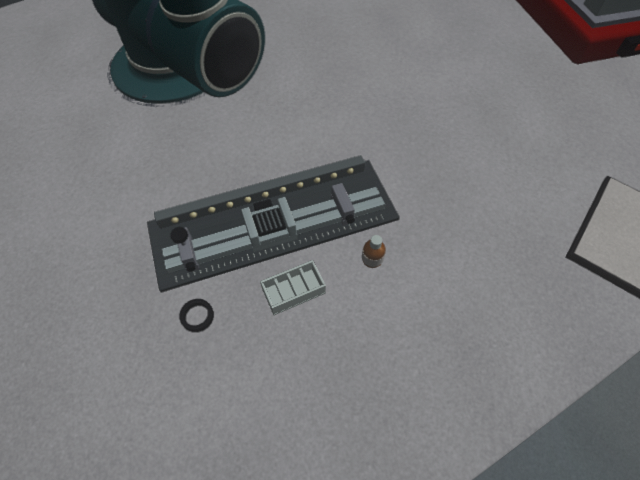

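The top view shows the rail running left to right. The pad is near (339,302), the pinned stop with its black cap is at (419,316) on the right, and the plain stop is at (268,288). The bottle (270,234), rack (346,243) and ring (424,262) are on the far side. The scene view agrees.

```bash
python3 - <<'E'
from h import *
d=load('top'); g=cv2.cvtColor(d['img'],cv2.COLOR_BGR2GRAY)
m=(g<95).astype(np.uint8); m[:200]=0; m[450:]=0
m=cv2.morphologyEx(m,cv2.MORPH_CLOSE,np.ones((9,9)))
cs=cv2.findContours(m,0,2)[0]; c=max(cs,key=cv2.contourArea)
b=cv2.boxPoints(cv2.minAreaRect(c)); P=ray(d,b,[.01]*4); print('plate px',b.tolist(),'\n',P.round(4),np.linalg.norm(P-np.roll(P,1,0),axis=1).round(3),P.mean(0))
k=(g<38).astype(np.uint8)
n,_,st,ce=cv2.connectedComponentsWithStats(k)
for i in range(1,n):
    if st[i,4]>15 and 200<ce[i,1]<400: print(st[i],ce[i].round(1),ray(d,[ce[i]],[.046])[0].round(4),ray(d,[ce[i]],[.082])[0].round(4))
# pad: dark pixels closed inside the bright carriage
cv2.imwrite('pics/crop.png',cv2.resize(d['img'][250:380,200:450],None,fx=3.2,fy=3.2,interpolation=cv2.INTER_CUBIC))
E
```

```text
plate px [[210.12002563476562, 331.8399963378906], [223.65603637695312, 257.3919982910156], [447.2640075683594, 298.0480041503906], [433.7279968261719, 372.4960021972656]] 
 [[ 0.4807  0.218   0.01  ]
 [ 0.6174  0.1955  0.01  ]
 [ 0.5361 -0.2237  0.01  ]
 [ 0.4007 -0.1909  0.01  ]] [0.417 0.139 0.427 0.139] [ 5.08728118e-01 -2.99246124e-04  1.00000000e-02]
[412 250  25  25 133] [424.2 261.8] [ 0.6014 -0.1736  0.046 ] [ 0.5976 -0.1639  0.082 ]
[413 310  13  12 117] [419.2 315.5] [ 0.5048 -0.1597  0.046 ] [ 0.5051 -0.1507  0.082 ]
[326 319  17  10  93] [334.5 323.1] [ 0.4939 -0.0076  0.046 ] [ 0.4947 -0.005   0.082 ]
```

View pics/crop.png

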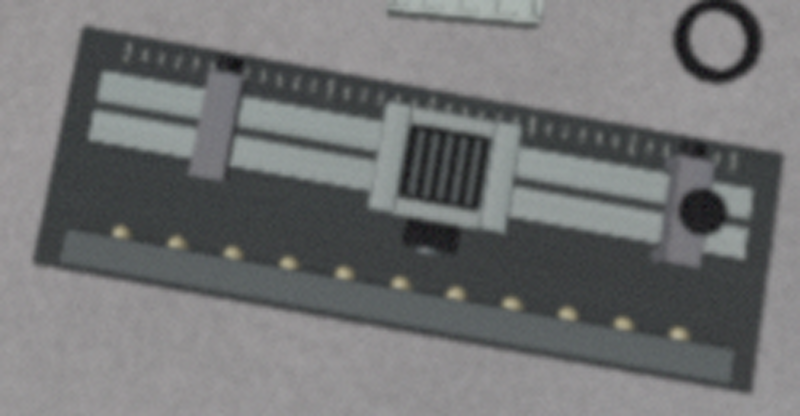

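The crop shows the pad centred at about (445,167) in crop pixels. The end walls' outer edges are at x≈378 and x≈513. The cap is at (703,211) and the plain stop at (215,122).

```bash
python3 - <<'E'
from h import *
d=load('top'); f=lambda L:[((x+.5)/3.2-.5+200,(y+.5)/3.2-.5+250) for x,y in L]
pl=ray(d,f([(82,27),(783,155),(752,392),(35,264)]),[.01]*4);print(pl.round(4),np.linalg.norm(pl-np.roll(pl,1,0),axis=1).round(3))
pad=ray(d,f([(408,125),(490,137),(482,208),(402,195)]),[.046]*4);print('pad',pad.mean(0),np.linalg.norm(pad-np.roll(pad,1,0),axis=1).round(3))
ca=ray(d,f([(387,103),(521,123),(506,232),(370,207)]),[.058]*4);print('car',ca.mean(0),np.linalg.norm(ca-np.roll(ca,1,0),axis=1).round(3))
cap=ray(d,f([(703,211)]),[.082])[0];print('cap',cap)
ps=ray(d,f([(672,153),(714,158),(700,267),(655,260)]),[.052]*4);print('pin',ps.mean(0),np.linalg.norm(ps-np.roll(ps,1,0),axis=1).round(3))
pn=ray(d,f([(209,68),(244,72),(224,180),(189,174)]),[.052]*4);print('plain',pn.mean(0),np.linalg.norm(pn-np.roll(pn,1,0),axis=1).round(3))
u=(pl[1]+pl[2]-pl[0]-pl[3])[:2];v=(cap-pn.mean(0))[:2];w=(pad.mean(0)-pn.mean(0))[:2];e=(pl[1]-pl[0])[:2];e2=(pl[2]-pl[3])[:2]
for q in(u,v,w,e,e2):print(np.degrees(np.arctan2(q[0],-q[1])).round(2),np.linalg.norm(q).round(4))
# scene crop
c=load('scene')['img'][150:300,140:410];cv2.imwrite('pics/sc.png',cv2.resize(c,None,fx=2.9,fy=2.9,interpolation=cv2.INTER_CUBIC))
s=get_state();from scipy.spatial.transform import Rotation as R;print(R.from_quat(s['ee_rot']).as_matrix().round(3),s['joints'])
E
```

```text
[[ 0.6161  0.1924  0.01  ]
 [ 0.5361 -0.2181  0.01  ]
 [ 0.4013 -0.1927  0.01  ]
 [ 0.4801  0.2171  0.01  ]] [0.138 0.418 0.137 0.417]
pad [ 0.53163079 -0.01617685  0.046     ] [0.039 0.046 0.04  0.045]
car [ 0.53143394 -0.01550729  0.058     ] [0.058 0.075 0.06  0.076]
cap [ 0.50499166 -0.15094889  0.082     ]
pin [ 0.50586703 -0.14863181  0.052     ] [0.06  0.024 0.061 0.025]
plain [0.55677456 0.11083372 0.052     ] [0.059 0.02  0.06  0.02 ]
-10.95 0.8356
-11.19 0.2669
-11.2 0.1295
-11.02 0.4183
-10.88 0.4173
[[ 0.94   0.342 -0.   ]
 [ 0.342 -0.94   0.001]
 [ 0.    -0.001 -1.   ]] [-1.25978580e+00  1.16417430e-01  1.44218188e+00 -1.40229693e-05
  1.58403063e+00 -3.78217014e-02]
```

Call:
{"op": "move_arm", "data": {"series": [[[25,-24,0],[0,0,-0.103],0],[[49,-48,0],[0,0,-0.206],0],[[74,-72,0],[0,0,-0.309],0],[[99,-96,0],[0,0,-0.412],0],[[124,-120,0],[0,0,-0.514],0]]}}

```text
clock: 0.52
eef_pos: [0.3065, -0.4776, 0.2147]
ee_rot: [0.907, 0.42, 0.0, -0.0]
ft_force: [0.9, -0.5, -0.1]
opening: 0.0255
finger_force: 0.0
```

Call:
{"op": "move_arm", "data": {"series": [[[33,-9,0],[0,0,-0.103],0],[[66,-18,0],[0,0,-0.206],0],[[100,-26,0],[0,0,-0.309],0],[[133,-35,0],[0,0,-0.412],0],[[166,-43,0],[0,0,-0.514],0]]}}

```text
clock: 0.93
eef_pos: [0.3817, -0.3234, 0.215]
ee_rot: [0.771, 0.637, 0.0, -0.0]
ft_force: [1.0, -0.5, 0.2]
opening: 0.0001
finger_force: 0.0
```

Call:
{"op": "move_arm", "data": {"series": [[[33,9,0],[0,0,0],0],[[66,18,0],[0,0,0],0],[[100,26,0],[0,0,0],0],[[133,35,0],[0,0,0],0],[[166,44,0],[0,0,0],0]]}}

```text
clock: 1.35
eef_pos: [0.4569, -0.169, 0.2151]
ee_rot: [0.772, 0.635, 0.0, 0.0]
ft_force: [0.4, -0.6, -0.6]
opening: 0.0003
finger_force: 0.0
```

Call:
{"op": "move_arm", "data": {"series": [[[33,9,0],[0,0,0],0],[[66,18,0],[0,0,0],0],[[100,26,0],[0,0,0],0],[[133,35,0],[0,0,0],0],[[166,44,0],[0,0,0],0]]}}

```text
clock: 1.77
eef_pos: [0.5321, -0.0145, 0.2151]
ee_rot: [0.772, 0.635, -0.0, -0.0]
ft_force: [1.1, -1.3, -0.3]
opening: 0.0
finger_force: 0.0
```

```bash
cat > w.py <<'E'
from h import *
from scipy.spatial.transform import Rotation as R
import sys
s=get_state();p=np.array(s['eef_pos']);M=R.from_quat(s['ee_rot']).as_matrix()
tgt=np.array([.5315,-.016,.046])
print(s['clock'],p,s['ft_force'],s['opening'],'yaw x',np.degrees(np.arctan2(M[1,0],M[0,0])),'tilt',M[2,:2]);print('pad in tool mm',(M.T@(tgt-p)*1000).round(1),'dir',M.T@[-.192,-.981,0])
if len(sys.argv)>1: snap('wrist',sys.argv[1])
E
python3 w.py w1.png
```

```text
1.7667 [ 0.53214128 -0.01452526  0.21505406] [ 1.0775451  -1.25141764 -0.31300575] 4.617236818913356e-05 yaw x 78.89696384802508 tilt [-2.76878269e-05 -8.60468767e-05]
pad in tool mm [ -1.6  -0.3 169.1] dir [-9.99612295e-01  5.08830359e-04  2.76333091e-05]
```

View pics/w1.png

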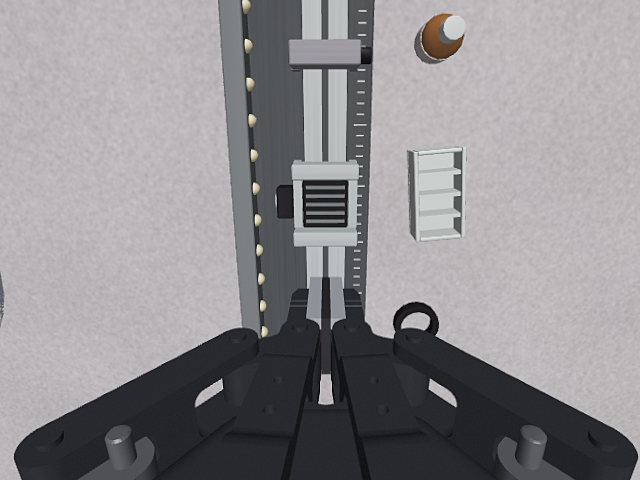

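The wrist view shows the pad from (303,180) to (348,227), between the walls. The closed fingertips are nearby and the rail is parallel to the tool's x axis. I'll cross-check the pad position from this view.

```bash
python3 - <<'E'
from h import *
d=load('wrist')
P=ray(d,[(303,180),(347,180),(348,227),(303,227)],[.046]*4);print(P.mean(0),np.linalg.norm(P-np.roll(P,1,0),axis=1).round(4))
W=ray(d,[(292,163),(359,163),(357,246),(295,246)],[.058]*4);print(W.mean(0),np.linalg.norm(W-np.roll(W,1,0),axis=1).round(4))
E
```

```text
[ 0.53155885 -0.0135083   0.046     ] [0.0446 0.0401 0.0446 0.0426]
[ 0.53219339 -0.01273442  0.058     ] [0.0761 0.0581 0.0761 0.0574]
```

Call:
{"op": "move_arm", "data": {"series": [[[-2,0,30],[0,0,0],0],[[-2,0,60],[0,0,0],0],[[-2,0,90],[0,0,0],0],[[-2,0,110],[0,0,0],0],[[-2,0,125],[0,0,0],0]]}}

```text
clock: 2.23
eef_pos: [0.5304, -0.0182, 0.0875]
ee_rot: [0.772, 0.635, -0.001, -0.001]
ft_force: [-1.5, -1.2, 1.0]
opening: 0.0002
finger_force: 0.0
```

Call:
{"op": "move_arm", "data": {"series": [[[1,0,10],[0,0,0],0],[[1,0,20],[0,0,0],0],[[1,0,28],[0,0,0],0],[[1,0,30],[0,0,0],0],[[1,0,30],[0,0,0],0]]}}

```text
clock: 2.65
eef_pos: [0.5316, -0.0174, 0.0601]
ee_rot: [0.772, 0.635, -0.0, -0.0]
ft_force: [0.7, 0.2, -0.3]
opening: 0.0002
finger_force: 0.0
```

```bash
python3 w.py w2.png
```

```text
2.65 [ 0.53163487 -0.01735089  0.06006177] [ 0.66934854  0.15586078 -0.25286249] 0.0001570821529047731 yaw x 78.88334938852344 tilt [-5.39779029e-05 -2.84766285e-04]
pad in tool mm [ 1.3 -0.4 14.1] dir [-9.99612145e-01  7.46368317e-04  5.37444290e-05]
```

View pics/w2.png

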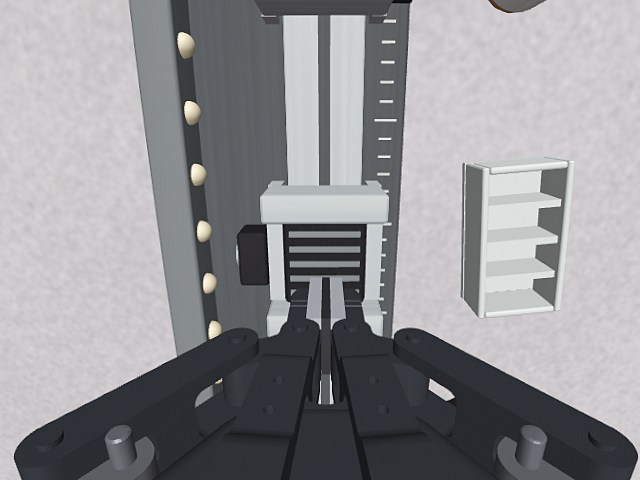

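The tips (rows from 277) sit over the pad, between the walls and centred across the rail at about column 325. Next I press slowly.

Call:
{"op": "move_arm", "data": {"series": [[[1,0,3],[0,0,0],0],[[1,0,5],[0,0,0],0],[[1,0,7],[0,0,0],0],[[1,0,8],[0,0,0],0],[[1,0,8],[0,0,0],0]]}}

```text
clock: 3.12
eef_pos: [0.5318, -0.0163, 0.052]
ee_rot: [0.772, 0.635, -0.0, -0.0]
ft_force: [-0.2, -0.3, 0.1]
opening: 0.0
finger_force: 0.0
```

Call:
{"op": "move_arm", "data": {"series": [[[0,0,1],[0,0,0],0],[[0,0,2],[0,0,0],0],[[0,0,3],[0,0,0],0],[[0,0,3],[0,0,0],0]]}}

```text
clock: 3.45
eef_pos: [0.5318, -0.0164, 0.049]
ee_rot: [0.772, 0.635, -0.0, -0.0]
ft_force: [-0.3, -0.7, 0.5]
opening: -0.0004
finger_force: 0.0
```

Call:
{"op": "move_arm", "data": {"series": [[[0,0,1],[0,0,0],0],[[0,0,2],[0,0,0],0],[[0,0,2],[0,0,0],0]]}}

```text
clock: 3.7
eef_pos: [0.5318, -0.0163, 0.047]
ee_rot: [0.772, 0.635, -0.0, -0.0]
ft_force: [0.9, 0.7, 1.0]
opening: 0.0001
finger_force: 0.0
```

```bash
python3 - <<'E'
from h import *
print([k for k in dir(robot) if k[0]!='_'],get_state()['ft_force'])
a=snap('wrist','w3.png');b=snap('scene','s3.png')['img'][150:300,140:410]
cv2.imwrite('pics/sc.png',cv2.resize(b,None,fx=2.9,fy=2.9,interpolation=cv2.INTER_CUBIC))
E
```

```text
['IKError', 'nose_length'] [0.92795993 0.66016177 1.02322617]
```

View pics/sc.png

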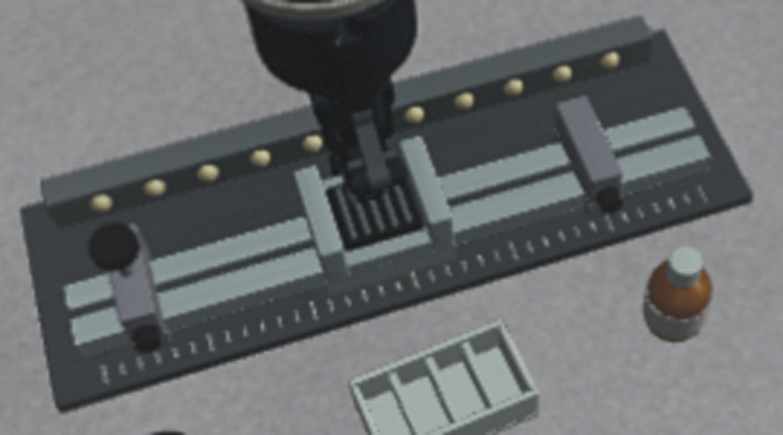

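```bash
python3 - <<'E'
from h import *
d=load('scene')
for z in(.03,.04,.05,.06,.07): print(z,ray(d,[(140+375/2.9,150+190/2.9)],[z])[0].round(4), ray(d,[(140+380/2.9,150+218/2.9)],[z])[0].round(4))
b=d['img'][180:260,230:310]; cv2.imwrite('pics/sc2.png',cv2.resize(b,None,fx=7,fy=7,interpolation=cv2.INTER_CUBIC))
E
```

```text
0.03 [ 0.5143 -0.0041  0.03  ] [ 0.5331 -0.0104  0.03  ]
0.04 [ 0.5208 -0.0063  0.04  ] [ 0.5393 -0.0125  0.04  ]
0.05 [ 0.5274 -0.0085  0.05  ] [ 0.5455 -0.0146  0.05  ]
0.06 [ 0.5339 -0.0107  0.06  ] [ 0.5517 -0.0168  0.06  ]
0.07 [ 0.5404 -0.0129  0.07  ] [ 0.5579 -0.0189  0.07  ]
```

View pics/sc2.png

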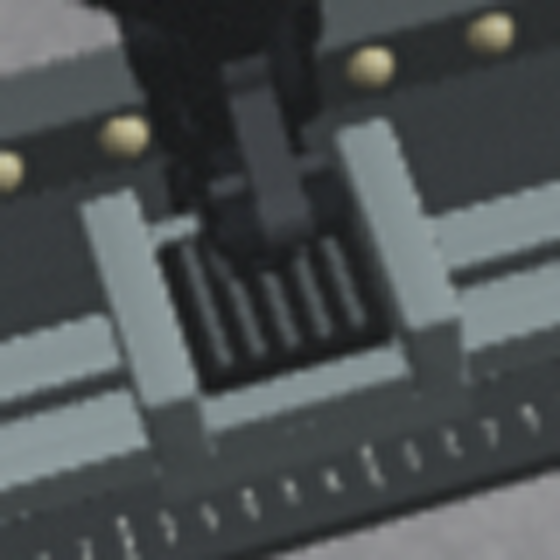

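View pics/w3.png

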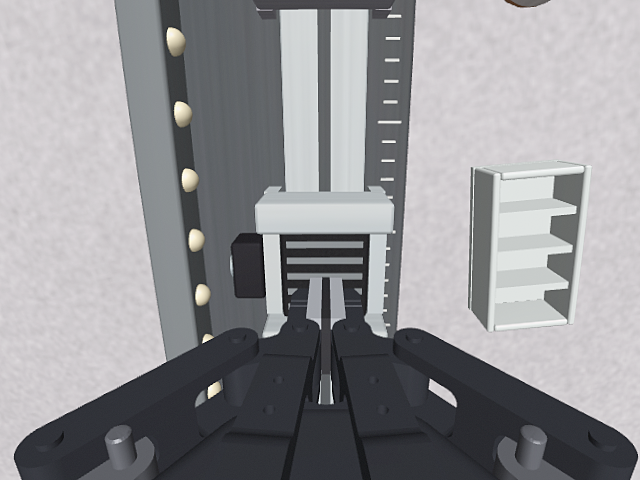

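The tips are inside the gap above the pad, with no force yet, so they stand higher than nominal. I'll continue down in small steps and watch the force.

Call:
{"op": "move_arm", "data": {"series": [[[0,0,1],[0,0,0],0],[[0,0,2],[0,0,0],0],[[0,0,2],[0,0,0],0]]}}

```text
clock: 4.05
eef_pos: [0.5317, -0.0163, 0.045]
ee_rot: [0.772, 0.635, -0.0, -0.0]
ft_force: [-0.6, 0.3, 0.2]
opening: -0.0
finger_force: 0.0
```

Call:
{"op": "move_arm", "data": {"series": [[[0,0,1],[0,0,0],0],[[0,0,2],[0,0,0],0],[[0,0,2],[0,0,0],0]]}}

```text
clock: 4.3
eef_pos: [0.5318, -0.0163, 0.043]
ee_rot: [0.772, 0.635, -0.0, -0.0]
ft_force: [-0.7, 1.1, 0.0]
opening: 0.0
finger_force: 0.0
```

```bash
python3 - <<'E'
from h import *
from scipy.spatial.transform import Rotation as R
d=snap('wrist','w4.png');s=get_state();p=np.array(s['eef_pos']);M=R.from_quat(s['ee_rot']).as_matrix()
for z in np.arange(.03,.07,.005): print(round(z,3),((ray(d,[(326,277)],[z])[0]-p)@M*1000).round(1))
print(s['ft_force'],s['tau'])
Rc=cv2.Rodrigues(np.array(d['rvec']))[0];print('cam tool mm',((-Rc.T@np.array(d['tvec']).ravel()-p)@M*1000).round(1))
b=load('scene');b=snap('scene','s4.png')['img'][180:260,230:310]
h=np.hstack([cv2.resize(d['img'][180:340,220:420],(500,400)),cv2.resize(b,(400,400),interpolation=cv2.INTER_CUBIC)[:, :300]]);cv2.imwrite('pics/c4.png',h)
E
```

```text
0.03 [-3.2 -0.1 13.1]
0.035 [-1.  -0.1  8.1]
0.04 [ 1.2 -0.1  3.1]
0.045 [ 3.5 -0.1 -1.9]
0.05 [ 5.7 -0.1 -6.9]
0.055 [  7.9  -0.1 -11.9]
0.06 [ 10.2  -0.1 -16.9]
0.065 [ 12.4  -0.1 -21.9]
0.07 [ 14.6  -0.1 -26.9]
[ 0.61981255 -0.54021305  0.15116873] [-1.81785461e-03 -5.03513360e+01 -5.84575081e+01  8.16674992e-05
 -3.38673103e-02  4.31135447e-05]
cam tool mm [ 7.280e+01 -1.000e-01 -1.573e+02]
```

View pics/c4.png

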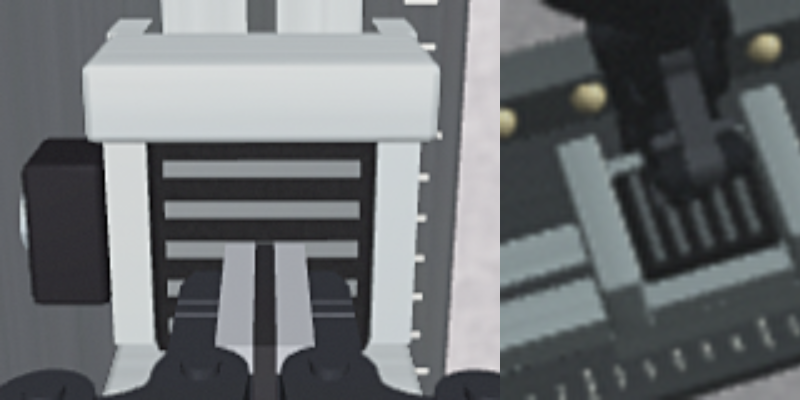

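Both views put the closed tips about 17 mm behind the TCP, at roughly 60 mm height. That explains the zero force. I'll shift a few mm towards the rear of the pad for body clearance from the pin cap, then go on down.

Call:
{"op": "move_arm", "data": {"series": [[[6,0,0],[0,0,0],0],[[6,0,2],[0,0,0],0],[[6,0,4],[0,0,0],0],[[6,0,5],[0,0,0],0],[[6,0,5],[0,0,0],0]]}}

```text
clock: 4.82
eef_pos: [0.5328, -0.0104, 0.0378]
ee_rot: [0.772, 0.635, -0.0, -0.0]
ft_force: [-0.6, -0.4, -0.2]
opening: 0.0003
finger_force: 0.0
```

Call:
{"op": "move_arm", "data": {"series": [[[0,0,1],[0,0,0],0],[[0,0,2],[0,0,0],0],[[0,0,3],[0,0,0],0],[[0,0,3],[0,0,0],0]]}}

```text
clock: 5.15
eef_pos: [0.5329, -0.0105, 0.035]
ee_rot: [0.772, 0.635, -0.0, -0.0]
ft_force: [0.0, -0.3, -0.1]
opening: 0.0002
finger_force: 0.0
```

Call:
{"op": "move_arm", "data": {"series": [[[0,0,1],[0,0,0],0],[[0,0,2],[0,0,0],0],[[0,0,3],[0,0,0],0],[[0,0,3],[0,0,0],0]]}}

```text
clock: 5.48
eef_pos: [0.5329, -0.0104, 0.032]
ee_rot: [0.772, 0.635, -0.0, -0.0]
ft_force: [0.0, 0.4, -0.3]
opening: 0.0
finger_force: 0.0
```

Call:
{"op": "move_arm", "data": {"series": [[[0,0,1],[0,0,0],0],[[0,0,2],[0,0,0],0],[[0,0,2],[0,0,0],0]]}}

```text
clock: 5.73
eef_pos: [0.533, -0.0105, 0.0301]
ee_rot: [0.772, 0.635, 0.0, 0.0]
ft_force: [0.3, -0.1, 0.6]
opening: 0.0
finger_force: 0.5
```

Call:
{"op": "move_arm", "data": {"series": [[[0,0,1],[0,0,0],0],[[0,0,2],[0,0,0],0],[[0,0,2],[0,0,0],0]]}}

```text
clock: 5.98
eef_pos: [0.5331, -0.0104, 0.0284]
ee_rot: [0.772, 0.635, 0.0, 0.0]
ft_force: [-1.4, 0.8, 5.4]
opening: 0.0001
finger_force: 2.9
```

```bash
python3 - <<'E'
from h import *
d=snap('wrist','w5.png');b=snap('scene','s5.png')['img'][170:250,230:310];print(get_state()['ft_force'])
h=np.hstack([cv2.resize(d['img'][180:340,220:420],(500,400)),cv2.resize(b,(400,400),interpolation=cv2.INTER_CUBIC)[:, :300]]);cv2.imwrite('pics/c5.png',h)
E
```

```text
[-1.83004198  0.37527627  5.97575185]
```

View pics/c5.png

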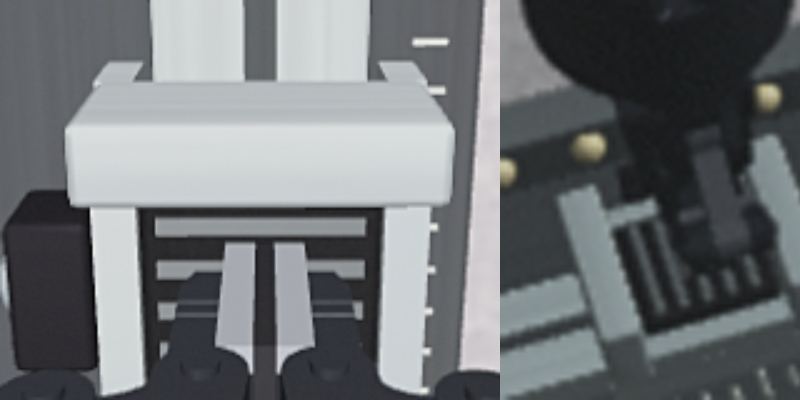

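Contact came at TCP z≈0.029 with 5–6 N, and the tips are on the pad, clear of both walls. Pressing on.

Call:
{"op": "move_arm", "data": {"series": [[[0,0,1],[0,0,0],0],[[0,0,2],[0,0,0],0],[[0,0,3],[0,0,0],0],[[0,0,4],[0,0,0],0],[[0,0,4],[0,0,0],0]]}}

```text
clock: 6.5
eef_pos: [0.5332, -0.0104, 0.0246]
ee_rot: [0.772, 0.635, 0.0, 0.0]
ft_force: [-2.9, 0.1, 7.9]
opening: -0.0001
finger_force: 3.8
```

Call:
{"op": "move_arm", "data": {"series": [[[-2,0,0],[0,0,0],0],[[-5,0,0],[0,0,0],0],[[-9,0,0],[0,0,0],0],[[-13,0,0],[0,0,0],0],[[-17,0,0],[0,0,0],0]]}}

```text
clock: 6.92
eef_pos: [0.5299, -0.0271, 0.0248]
ee_rot: [0.772, 0.635, 0.0, 0.0]
ft_force: [-2.8, 2.3, 6.9]
opening: -0.0002
finger_force: 3.8
```

```bash
python3 - <<'E'
from h import *
d=snap('wrist','w6.png');t=snap('top','t6.png')
h=np.hstack([cv2.resize(d['img'][180:340,220:420],(400,320)),cv2.resize(t['img'][260:340,290:390],(400,320),interpolation=cv2.INTER_CUBIC)]);cv2.imwrite('pics/c6.png',h)
E
```

```text
(no output)
```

View pics/c6.png

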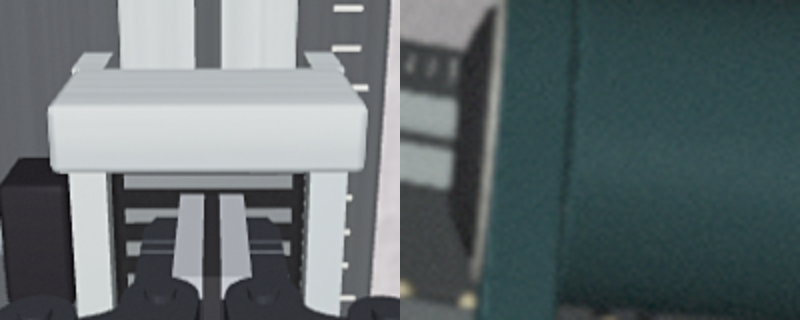

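The wall keeps its place relative to the fingers, so the carriage is riding along with the pad. Continuing.

Call:
{"op": "move_arm", "data": {"series": [[[-5,0,0],[0,0,0],0],[[-10,0,0],[0,0,0],0],[[-15,0,0],[0,0,0],0],[[-20,0,0],[0,0,0],0],[[-25,0,0],[0,0,0],0]]}}

```text
clock: 7.43
eef_pos: [0.5251, -0.0518, 0.0248]
ee_rot: [0.772, 0.635, 0.0, 0.0]
ft_force: [-1.7, 1.5, 7.9]
opening: 0.0002
finger_force: 3.8
```

Call:
{"op": "move_arm", "data": {"series": [[[-5,0,0],[0,0,0],0],[[-10,0,0],[0,0,0],0],[[-15,0,0],[0,0,0],0],[[-20,0,0],[0,0,0],0],[[-25,0,0],[0,0,0],0]]}}

```text
clock: 7.85
eef_pos: [0.5203, -0.0763, 0.0248]
ee_rot: [0.772, 0.635, 0.0, 0.0]
ft_force: [-1.8, 1.4, 7.4]
opening: 0.0004
finger_force: 3.8
```

Call:
{"op": "move_arm", "data": {"series": [[[-3,0,0],[0,0,0],0],[[-6,0,0],[0,0,0],0],[[-9,0,0],[0,0,0],0],[[-12,0,0],[0,0,0],0],[[-14,0,0],[0,0,0],0]]}}

```text
clock: 8.27
eef_pos: [0.5177, -0.0901, 0.0248]
ee_rot: [0.772, 0.635, 0.0, 0.0]
ft_force: [-2.0, 1.4, 7.6]
opening: 0.0003
finger_force: 3.8
```

Call:
{"op": "move_arm", "data": {"series": [[[-2,0,0],[0,0,0],0],[[-4,0,0],[0,0,0],0],[[-6,0,0],[0,0,0],0],[[-8,0,0],[0,0,0],0],[[-8,0,0],[0,0,0],0]]}}

```text
clock: 8.68
eef_pos: [0.5161, -0.0981, 0.0248]
ee_rot: [0.772, 0.635, 0.0, 0.0]
ft_force: [-1.7, 0.1, 7.7]
opening: -0.0003
finger_force: 3.7
```

Call:
{"op": "move_arm", "data": {"series": [[[-2,0,0],[0,0,0],0],[[-3,0,0],[0,0,0],0],[[-4,0,0],[0,0,0],0],[[-5,0,0],[0,0,0],0]]}}

```text
clock: 9.02
eef_pos: [0.5155, -0.1022, 0.0249]
ee_rot: [0.772, 0.635, 0.001, 0.0]
ft_force: [0.9, 5.7, 7.5]
opening: -0.0001
finger_force: 3.7
```

```bash
python3 - <<'E'
from h import *
d=snap('wrist','w7.png');b=snap('scene','s7.png')['img'][170:290,150:270]
h=np.hstack([cv2.resize(d['img'][180:340,220:420],(375,300)),cv2.resize(b,(400,400),interpolation=cv2.INTER_CUBIC)[50:350]]);cv2.imwrite('pics/c7.png',h)
E
```

```text
(no output)
```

View pics/c7.png

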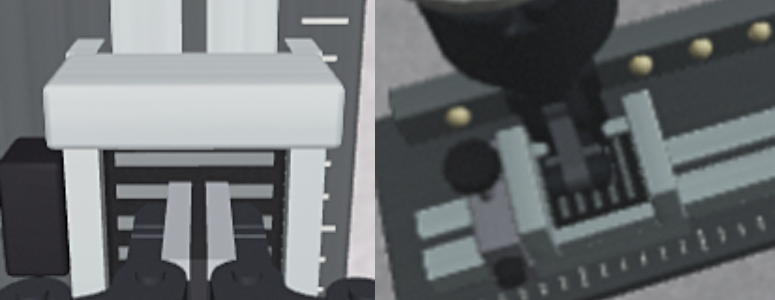

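The carriage wall is now beside the pinned stop, and the push force rose to about 6 N after 93 mm of tool travel (about 90 mm expected). I've now viewed 12 pictures, over the limit of 10, so the rest goes by numbers. One small firm push, then lift.

Call:
{"op": "move_arm", "data": {"series": [[[-1,0,0],[0,0,0],0],[[-2,0,0],[0,0,0],0],[[-2,0,0],[0,0,0],0]]}}

```text
clock: 9.37
eef_pos: [0.5152, -0.1043, 0.025]
ee_rot: [0.772, 0.635, 0.001, 0.0]
ft_force: [0.5, 5.7, 7.8]
opening: 0.0001
finger_force: 3.7
```

The force has levelled off at 5.7 N: the fingers now slip on the pad while the carriage is held by the stop. Lifting straight up.

Call:
{"op": "move_arm", "data": {"series": [[[0,0,-2],[0,0,0],0],[[0,0,-5],[0,0,0],0],[[0,0,-10],[0,0,0],0],[[0,0,-30],[0,0,0],0],[[0,0,-60],[0,0,0],0]]}}

```text
clock: 9.78
eef_pos: [0.513, -0.1043, 0.0824]
ee_rot: [0.772, 0.635, -0.001, -0.002]
ft_force: [1.2, -0.8, -0.7]
opening: -0.0003
finger_force: 0.0
```

Call:
{"op": "move_arm", "data": {"series": [[[0,0,-40],[0,0,0],0],[[0,0,-80],[0,0,0],0],[[0,0,-100],[0,0,0],0],[[0,0,-100],[0,0,0],0],[[0,0,-100],[0,0,0],0]]}}

```text
clock: 10.2
eef_pos: [0.5148, -0.1048, 0.1854]
ee_rot: [0.772, 0.635, 0.001, 0.001]
ft_force: [-0.1, 0.5, 0.4]
opening: -0.0001
finger_force: 0.0
```

```bash
python3 - <<'E'
from h import *
d=snap('wrist','w8.png');s=get_state();print(s['eef_pos'],s['ft_force'])
# profile along the rail's side strip (30..  mm off axis): grey value vs distance from the pad centre, at wall-top height
t=np.array([-.192,-.981]);n=np.array([.981,-.192]);K=np.array([[d['fx'],0,d['cx']],[0,d['fy'],d['cy']],[0,0,1]])
c=np.array([.5315,-.015]);g=cv2.cvtColor(d['img'],cv2.COLOR_BGR2GRAY)
for off in(-.022,0,.022):
  a=np.arange(30,170,3)/1000; X=np.c_[c+a[:,None]*t+off*n,np.full(len(a),.055)]
  p=cv2.projectPoints(X,np.array(d['rvec'],float),np.array(d['tvec'],float),K,np.array(d['distortion'],float))[0].reshape(-1,2).round().astype(int)
  print(off,p[0],p[-1],[(int(q*1000),int(g[y,x])) for q,(x,y) in zip(a,p) if 0<=x<640 and 0<=y<480])
E
```

```text
[ 0.51431873 -0.10465758  0.18381947] [-0.31763589  0.01825082  0.22229397]
-0.022 [296 139] [300 299] [(30, 86), (33, 88), (36, 85), (39, 84), (42, 84), (45, 84), (48, 178), (51, 164), (54, 196), (57, 194), (60, 190), (63, 190), (66, 201), (69, 196), (72, 211), (75, 204), (78, 206), (81, 204), (84, 202), (87, 201), (90, 201), (93, 197), (96, 198), (99, 196), (102, 194), (105, 194), (108, 200), (111, 163), (114, 178), (117, 196), (120, 192), (123, 185), (126, 185), (129, 159), (132, 162), (135, 156), (138, 162), (141, 156), (144, 147), (147, 87), (150, 87), (153, 87), (156, 88), (159, 42), (162, 43), (165, 44), (168, 44)]
0 [325 139] [325 299] [(30, 82), (33, 83), (36, 83), (39, 85), (42, 84), (45, 85), (48, 84), (51, 165), (54, 195), (57, 193), (60, 188), (63, 190), (66, 27), (69, 31), (72, 137), (75, 33), (78, 81), (81, 98), (84, 37), (87, 137), (90, 24), (93, 53), (96, 136), (99, 36), (102, 119), (105, 22), (108, 20), (111, 162), (114, 181), (117, 195), (120, 192), (123, 186), (126, 186), (129, 161), (132, 85), (135, 32), (138, 41), (141, 37), (144, 38), (147, 33), (150, 36), (153, 38), (156, 38), (159, 38), (162, 37), (165, 37), (168, 40)]
0.022 [353 139] [350 299] [(30, 83), (33, 84), (36, 85), (39, 83), (42, 83), (45, 84), (48, 173), (51, 168), (54, 196), (57, 193), (60, 189), (63, 190), (66, 200), (69, 192), (72, 192), (75, 191), (78, 191), (81, 190), (84, 190), (87, 195), (90, 192), (93, 192), (96, 193), (99, 191), (102, 190), (105, 189), (108, 187), (111, 164), (114, 183), (117, 195), (120, 191), (123, 187), (126, 187), (129, 159), (132, 162), (135, 157), (138, 160), (141, 156), (144, 135), (147, 86), (150, 87), (153, 86), (156, 87), (159, 41), (162, 44), (165, 43), (168, 45)]
```

In the new wrist frame the far wall ends at about 128 mm and the stop block follows at once, with no gap. Handing in.

```bash
python3 -c "
from station import close_job;print(close_job())"
```

```text
the job is handed in; nothing more can be done
None
```

I handed the job in with the carriage pushed up against the pinned stop (no gap in the last wrist image), the fingers lifted clear and the bystanders never approached; `close_job()` gave no verdict, I did not measure the pad's height after release, and I viewed 12 pictures against the limit of 10.

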